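# Close the clip canister and bring it to the front of the desk carousel

### The arm

A 6-joint arm with a two-finger parallel gripper is mounted at the origin on the work surface. World frame = base frame: x ahead of the robot, y to its left, z up, the work surface at z = 0. Lengths are in m, angles in rad, forces in N, time in s.
With the tool pointing down it reaches from about 0.25 to 0.725 m from the base axis. Payload 4 kg.
Tool frame: the origin (TCP) lies midway between the tips of the shut fingers; the grasp point (between the pads) lies bot.pinch_z behind it (bot.pinch_z is the distance from the TCP to the grasp point, in m); z points along the fingers, y is the line along which they close (so a half turn about z gives the same grasp; the last joint's range is limited). The gripper opens to 85 mm and grips with 20 to 120 N. Pads are 22 mm wide; open, the fingers measure 114 mm over their backs; the gripper's body (76 mm by 85 mm) begins 54 mm behind the grasp point. The pads swing forward as they close: fully open they stand 13 mm farther back than shut.
Start: joints at [-1.327, 0.241, 0.005, 1.335, 0, 1.571], TCP at [0.121, -0.485, 0.231] pointing down, gripper open.
Joint ranges: [-2.72, 2.72], [-1.05, 1.87], [-1.09, 1.28], [-1.99, 2.15], [-1.42, 1.44], [-3.14, 3.14]. Speed limits (rad/s): [2.79, 2.79, 3.14, 3.14, 3.14, 3.14].

### API

Orientations are given as a unit quaternion [x, y, z, w].
In Python, from workcell import bot gives the robot as it stands.
- The arm moves only by the tool move_tool, called after ">>>" as name([rows], argument=value, ...), one row to a line, values as JSON. Schema: {"type":"object","properties":{"segments":{"type":"array","items":{"type":"array","items":{"type":"number"},"minItems":7,"maxItems":7},"minItems":1,"maxItems":10},"only":{"type":"string"},"quiet":{"type":"boolean"},"lines":{"type":"string"}},"required":["segments"],"additionalProperties":false}. segments is a list of rows, 1 to 10 of them, each of 7 numbers: a rotation vector rx, ry, rz in rad, then dx, dy, dz in m, then the finger opening in m; each row is the pose to reach, as a shift and turn from the pose commanded when the call began, along the tool's axes at that moment; what a row does not reach only later rows make up. A row lasts 1/8 s, in which the tool goes at most 0.0625 m and 0.188 rad, less where a joint would pass 70% of its speed; a pose out of reach is approached as far as the arm can. The fingers move at their own pace and stop on an object; the grip force is fixed at half the most. Time passes only in rows, so rows that do not move let the fingers close. The tool returns the time, the measured TCP pose, the force, the opening and the grip force at its end. only (a regular expression) keeps the lines of the reply that match it, lines (a string "A,B") keeps lines A to B, and quiet returns only ok. Input that does not fit is refused with a message, and nothing moves.
- bot.get_obs(): the state, without advancing time (a new reading comes with each control period).
- bot.camera(name): name is "scene" or "side" or "wrist"; returns the picture (400x640x3 uint8, red, green, blue); there is no depth.
- bot.calibration(name): a dict with "mtx" (3x3 intrinsics, pixels), "R" (3x3) and "t" (3): a world point X has camera coordinates R X + t. Camera axes: x right, y down, z forward; pixel columns grow to the right and rows downward; lengths in m; the calibration is good to about 2 mm. A picture is of the moment at which its call begins: read the wrist's pose just before it. calibration takes no time and is no camera call; for the wrist camera it gives the pose at the moment of the call.
- bot.job_done(): hands the job in; it is judged then, once.
The state is a dict: "clock": time; "joint_pos": joint angles; "joint_vel": joint speeds; "tau": joint torques, N m; "eef_pos": TCP position; "tool_rot": TCP orientation; "ft_force": force on the tool from outside, world axes, zero at the start; "ft_torque": the same for the moment, N m; "grip_width": finger opening in m; "grasp_force": force on a finger pad.
Only numpy, scipy, OpenCV 4.12 (cv2) and the standard library are available. Lean on these libraries where they do the work, as an engineer would, in place of code of your own. Each camera call takes 0.05 s, during which the arm holds its last target. There are 200 camera calls.

### The job

First lower the open orange flip lid of the canister on the desk carousel until it is fully closed, without slamming it; then turn the carousel steadily (no spinning it) until that orange-lidded canister stands squarely over the yellow pointer on the foot. Finish while still holding the turntable still there with the fingers, firmly and not just touching: do not let go at the end. Leave the other things on the desk where they are.

Things in the scene. Friction and masses are not known exactly. Their poses are not given: they have to be found in the camera images.
- carousel: fixed foot of the desk carousel: black disc, 200 mm across, 18 mm high. Origin on the vertical turning axis at desk level, z up. A yellow pointer tab (20 mm wide, 14 mm high) sticks out along its own -x; the foot's yaw differs at each start, so the pointer need not aim at the robot
- pointer (a point): outer end of the yellow pointer tab, on its upper edge, 160 mm from the turning axis
- turntable: white disc 230 mm across, its top 30 mm above the desk, with four canisters at -x (orange), +x (grey), +y (blue), -y (green). Turns endlessly either way about the vertical axis; light friction (0.06 N m), stays where left. Origin on the axis, 20 mm above the desk, z up. The orange canister is over the pointer when its axes agree with carousel's
- post_top (a point): centre of the top of the black upright square post on the turning axis, 24 x 24 mm, faces square to the turntable's x and y. Top 140 mm above the desk: its upper 33 mm are clear above the closed lids and serve as the grip for turning
- jar_front (a point): middle of the outer face of the orange-labelled canister, 105 mm from the axis, 65 mm above the desk. All four canisters: white, 60 x 60 mm, 70 mm high, centres 75 mm from the axis, rims 100 mm and closed lid tops 106.5 mm above the desk, lid tabs out to 117 mm from the axis; the other three lids are fixed shut
- jar_lid (a joint): opening angle of the orange flip lid, rad: 0 flat closed, 1.2 to 1.6 at the start (standing up). Plate 60 x 60 mm, 6 mm thick, 60 g, hinged on the canister's inner edge, nearest the post: it closes outward and down, away from the post. Stiff hinge (0.045 N m), stays where left; 1 to 2 N near its free edge moves it
- lid_hinge (a point): middle of the orange lid's hinge line, on the lid's underside, 45 mm from the turning axis and 100.5 mm above the desk; the hinge line is horizontal and at right angles to the line from the axis to the canister
- lid_tab (a point): outer end of the orange lid's tab (24 mm wide, 5 mm thick), 72 mm from the hinge, at mid-thickness
- mug: blue mug, 80 mm across, 90 mm high, handle to its +y; origin under its centre; leave alone
- stapler: red and black stapler, 130 x 34 x 38 mm; origin under its centre; leave alone
- tape_dispenser: black tape dispenser, 130 x 50 x 70 mm; origin under its centre; leave alone
- stamp_pad: flat stamp pad, 92 x 62 x 16 mm; origin under its centre; leave alone
- rubber_stamp: wooden hand stamp, 36 mm across, 68 mm high; origin under its centre; leave alone
- calculator: grey calculator, 160 x 110 x 18 mm; origin under its centre; leave alone

How it is judged:
On the way, in this order (a step that is already met when the one before it is completed fails the run):
1. the orange lid is closed (value of joint jar_lid below 0.08 rad), for 0.3 s.
2. the orange canister stands over the pointer, the turntable held still by the fingers (value of joint jar_lid below 0.08 rad and y of jar_front in the frame of carousel between -0.012 and 0.012 m and x of jar_front in the frame of carousel below -0.09 m and angular speed of turntable below 0.15 rad/s and contact force between the fingers and turntable above 2 N), for 0.3 s.
At the end, for the whole second after the job is handed in: the orange lid is closed (under 0.08 rad); the middle of the orange canister's outer face is within 12 mm sideways (about 6.5 degrees) of the pointer's line, on the pointer's side; the turntable is still (under 0.15 rad/s) and the fingers are still holding it or what it carries with more than 2 N (all of step 2); the arm keeps its last pose, push and grip.
It fails at once if the lid is slammed (faster than 5 rad/s) (velocity of joint jar_lid below -5 rad/s).
It fails at once if the carousel is spun (faster than 4 rad/s) (angular speed of turntable above 4 rad/s).
It fails at once if another thing on the desk is disturbed (moved over 30 mm) (distance of any of mug, stapler, tape_dispenser, stamp_pad, rubber_stamp, calculator from where it was at the start of the episode above 0.03 m).
It also fails if it takes over 72 s, if anything falls off the work surface, if the arm or the gripper's body presses on something with over 40 N, if the wrist force passes 120 N, or if a joint passes its speed limit or range.

## Working session

There is one attempt and no reset: what is moved stays moved. The work goes in short steps, Python scripts to look and compute and a tool call to move; the robot and the scene stay as the last step left them, time stands still between calls to the robot, and variables do not carry over. Pictures are saved under pics/ and viewed, at most 10 in all, crops included, and the job is handed in when it is done.

```bash
ls; mkdir -p pics
```

Run:
```python
from workcell import bot
import cv2
o=bot.get_obs();print({k:o[k] for k in('clock','eef_pos','tool_rot','grip_width')},bot.pinch_z)
for n in('scene','side'):
    im=bot.camera(n);cv2.imwrite(f'pics/{n}0.png',im[:,:,::-1]);c=bot.calibration(n);print(n,c['mtx'],-c['R'].T@c['t'],c['R'])
```

```text
pics
workcell.py
{'clock': 0.0, 'eef_pos': array([ 0.12053699, -0.48459557,  0.23039757]), 'tool_rot': array([ 9.92580259e-01,  1.21586622e-01, -1.30141076e-04, -1.05181019e-03]), 'grip_width': 0.08545474718792186} 0.0187
scene [[421.0145438    0.         321.84558221]
 [  0.         421.0145438  213.27549145]
 [  0.           0.           1.        ]] [ 1.0295663  -0.25199562  0.88896657] [[ 0.53135983  0.84699295 -0.0161146 ]
 [ 0.70623174 -0.45339873 -0.54375207]
 [-0.46786051  0.27754737 -0.83909118]]
side [[398.01350587   0.         323.77508545]
 [  0.         398.01350587 203.44952314]
 [  0.           0.           1.        ]] [0.06738729 0.59088209 0.74020254] [[-0.74336388 -0.66855567  0.02105841]
 [-0.42849539  0.45179519 -0.78247863]
 [ 0.51361644 -0.59068978 -0.62232125]]
```

View pics/scene0.png

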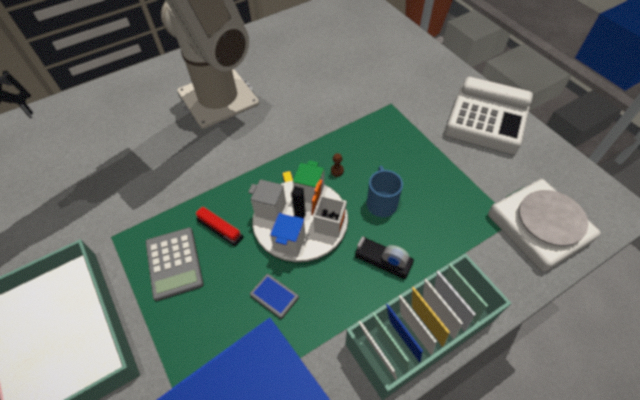

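View pics/side0.png

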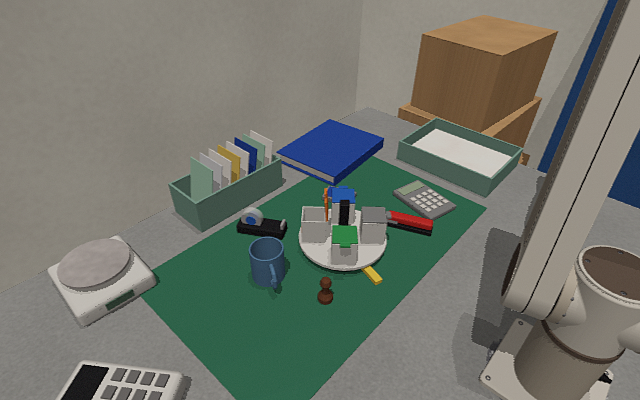

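The carousel is at about (300,218) in scene and (343,240) in side. The orange lid stands up on the open canister on the mug/tape side, and the yellow tip is near (287,175) scene and (375,278) side. I'll enlarge both.

Run:
```python
import cv2,numpy as np
a=cv2.imread('pics/scene0.png')[150:270,240:360];b=cv2.imread('pics/side0.png')[175:295,285:405]
cv2.imwrite('pics/crop0.png',np.hstack([cv2.resize(a,(400,400),interpolation=2),cv2.resize(b,(400,400),interpolation=2)]))
```

```text
(no output)
```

View pics/crop0.png

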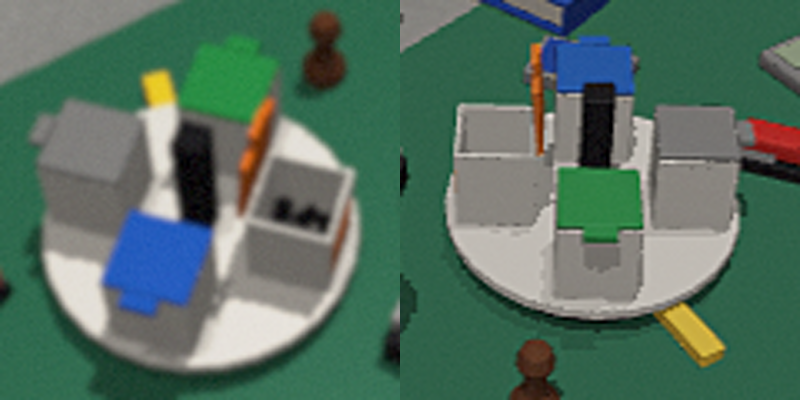

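Create fit.py:
```python
import numpy as np
from scipy.optimize import least_squares
from workcell import bot
C={n:bot.calibration(n) for n in('scene','side')}
def proj(n,X):
    c=C[n];p=c['mtx']@(c['R']@X+c['t']);return p[:2]/p[2]
def tip(a,r=.072,h=.003): return (-.045-r*np.cos(a)+h*np.sin(a),0,.1005+r*np.sin(a)+h*np.cos(a))
def world(p,loc,foot):
    if loc is None: loc=tip(p[4])
    t=p[2] if foot else p[3];c,s=np.cos(t),np.sin(t)
    return np.array([p[0]+c*loc[0]-s*loc[1],p[1]+s*loc[0]+c*loc[1],loc[2]])
```

Create f0.py:
```python
from fit import *
off={'scene':(240,150,0),'side':(285,175,400)}
P=[('scene',(193,137),(0,0,.14),0),('side',(598,90),(0,0,.14),0),('side',(711,351),(-.16,0,.014),1),('scene',(155,72),(-.16,0,.014),1),
('scene',(240,40),(0,-.117,.1035),0),('scene',(135,310),(0,.117,.1035),0),('scene',(35,132),(.117,0,.1035),0),('side',(600,240),(0,-.117,.1035),0),
('scene',(265,160),(-.045,-.03,.1),0),('scene',(355,170),(-.105,-.03,.1),0),('scene',(330,262),(-.105,.03,.1),0),
('side',(458,108),(-.105,.03,.1),0),('side',(455,152),(-.105,-.03,.1),0),('side',(540,152),(-.045,-.03,.1),0),
('scene',(267,98),None,0),('side',(537,43),None,0)]
px=lambda n,u:np.array([off[n][0]+(u[0]-off[n][2])*.3,off[n][1]+u[1]*.3])
f=lambda p:np.concatenate([proj(n,world(p,l,ft))-px(n,u) for n,u,l,ft in P])
best=min((least_squares(f,[.5,-.1,a,b,1.4],loss='soft_l1') for a in np.arange(0,6.3,.8) for b in np.arange(0,6.3,.8)),key=lambda r:r.cost)
print(best.x,best.cost);print(f(best.x).reshape(-1,2).round(1).tolist())
p=best.x;print('tab',world(p,None,0),'tip',world(p,(-.16,0,.014),1))
```

```bash
python3 f0.py
```

```text
[ 0.53179238 -0.01955281 -0.30631396  3.86668998  1.48690805] 23.58038698842074
[[-1.3, -0.4], [-0.1, -0.7], [-0.3, -0.7], [0.0, -0.1], [0.7, -0.2], [0.0, 0.7], [-0.8, -0.7], [0.2, -1.2], [0.9, -3.0], [-0.8, -0.1], [-0.2, -6.1], [-0.2, -1.9], [-0.5, 0.3], [-1.5, 0.8], [-3.0, 7.2], [-1.1, 2.3]]
tab [0.56774976 0.01230999 0.17249818] tip [0.37924013 0.02869459 0.014     ]
```

```bash
sed -i "s/loc is None: loc=tip(p\[4\])/loc is None: loc=tip(p[4])\n    if np.isscalar(loc): t_=tip(p[4],.06); loc=(t_[0],loc,t_[2])/" fit.py
sed -i "s/,('scene',(330,262),(-.105,.03,.1),0)//; s/('scene',(267,98),None,0),('side',(537,43),None,0)/('scene',(268,98),-.03,0),('side',(537,43),.03,0)/" f0.py
```

Add to f0.py:
```python
np.save('p.npy',p)
```

Create to.py:
```python
import numpy as np,sys
from workcell import bot
from scipy.spatial.transform import Rotation as R
def to(target,yaw):
    o=bot.get_obs();r=R.from_quat(o['tool_rot']);g=R.from_matrix(np.array([[np.cos(yaw),np.sin(yaw),0],[np.sin(yaw),-np.cos(yaw),0],[0,0,-1]]))
    return (r.inv()*g).as_rotvec().round(3),(r.inv().apply(np.array(target)-o['eef_pos'])).round(4)
```

```bash
python3 f0.py
```

Run:
```python
from to import *
p=np.load('p.npy');u=np.array([-np.cos(p[3]),-np.sin(p[3])]);yaw=np.arctan2(u[1],u[0]);print(yaw,u)
t=p[:2]+.02*u;print(to([*t,.23],yaw))
```

```text
[ 0.53160201 -0.0195613  -0.30697803  3.86763222  1.50486596] 8.404032212118738
[[-1.4, -0.5], [-0.0, -0.6], [-0.2, -0.7], [0.0, -0.2], [0.6, -0.3], [0.0, 0.6], [-0.8, -0.7], [0.3, -1.1], [0.9, -3.0], [-0.8, -0.2], [-0.2, -1.8], [-0.5, 0.3], [-1.4, 0.8], [-0.1, -0.5], [-0.3, -1.0]]
tab [0.56656216 0.01147669 0.17254122] tip [0.37908183 0.02878739 0.014     ]
0.7260395666214151 [0.74780964 0.6639132 ]
(array([-0.002, -0.   , -0.482]), array([ 0.5289, -0.3614,  0.0012]))
```

>>> move_tool([
  [0, 0, -0.05, 0.05, -0.034, 0, 0],
  [0, 0, -0.1, 0.1, -0.068, 0, 0],
  [0, 0, -0.15, 0.15, -0.102, 0, 0],
  [0, 0, -0.2, 0.2, -0.137, 0, 0],
  [0, 0, -0.25, 0.25, -0.171, 0, 0],
  [0, 0, -0.3, 0.3, -0.205, 0, 0],
  [0, 0, -0.35, 0.35, -0.239, 0, 0],
  [0, 0, -0.4, 0.4, -0.273, 0, 0],
  [0, 0, -0.44, 0.45, -0.307, 0, 0],
  [0, 0, -0.482, 0.495, -0.338, 0, 0],
])

```text
clock: 1.35
eef_pos: [0.5204, -0.0358, 0.2309]
tool_rot: [0.934, 0.356, -0.0, -0.0]
ft_force: [0.8, -0.7, 0.2]
grip_width: -0.0001
grasp_force: 0.0
```

>>> move_tool([
  [0, 0, 0, 0.02, -0.014, 0, 0],
  [0, 0, 0, 0.034, -0.023, 0, 0],
  [0, 0, 0, 0.034, -0.023, 0, 0],
])

```text
clock: 1.72
eef_pos: [0.5294, 0.0026, 0.231]
tool_rot: [0.935, 0.356, -0.0, -0.0]
ft_force: [0.2, -0.1, -0.3]
grip_width: 0.0001
grasp_force: 0.0
```

Run:
```python
from to import *
import cv2
p=np.load('p.npy');u=np.array([-np.cos(p[3]),-np.sin(p[3])]);yaw=np.arctan2(u[1],u[0])
o=bot.get_obs();print(o['joint_pos'],o['ft_force']);print(to([*(p[:2]+.02*u),.153],yaw))
im=np.hstack([cv2.resize(bot.camera('scene')[120:270,220:370],(400,400),interpolation=2),cv2.resize(bot.camera('wrist'),(400,250))[0:250]] if 0 else [cv2.resize(bot.camera('scene')[120:270,220:370],(400,400),interpolation=2),cv2.resize(bot.camera('side')[145:295,270:420],(400,400),interpolation=2)])
cv2.imwrite('pics/a1.png',im[:,:,::-1])
```

```text
[ 5.03230865e-03  2.99918434e-01  8.37994469e-02  1.35554999e+00
 -2.33247462e-04  2.41941944e+00] [ 0.23398641 -0.1221944  -0.25779755]
(array([-0.   ,  0.001,  0.001]), array([0.007 , 0.0181, 0.0779]))
```

View pics/a1.png

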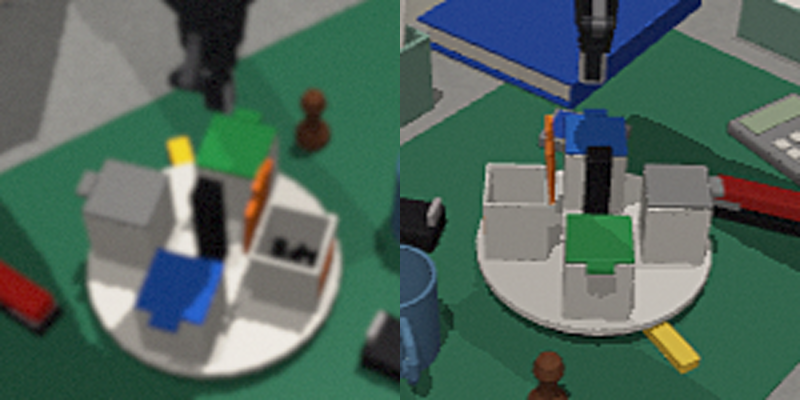

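The fingers hang above the post, clear of everything, and the orange lid still stands at about (260,205) in the scene half. Next I'll lower them behind the lid.

>>> move_tool([
  [0, 0, 0, 0.007, 0.018, 0, 0],
  [0, 0, 0, 0.007, 0.018, 0.05, 0],
  [0, 0, 0, 0.007, 0.018, 0.078, 0],
  [0, 0, 0, 0.007, 0.018, 0.078, 0],
])

```text
clock: 2.33
eef_pos: [0.5444, -0.0081, 0.1512]
tool_rot: [0.935, 0.354, -0.003, -0.001]
ft_force: [0.4, 0.4, -0.4]
grip_width: 0.0002
grasp_force: 0.0
```

>>> move_tool([
  [0, 0, 0, 0.01, 0, 0.002, 0],
  [0, 0, 0, 0.0165, 0, 0.002, 0],
  [0, 0, 0, 0.0265, 0, 0.0035, 0],
  [0, 0, 0, 0.036, 0, 0.007, 0],
  [0, 0, 0, 0.0445, 0, 0.0125, 0],
  [0, 0, 0, 0.052, 0, 0.0195, 0],
  [0, 0, 0, 0.052, 0, 0.0195, 0],
])

```text
clock: 3.2
eef_pos: [0.5853, 0.0284, 0.1325]
tool_rot: [0.935, 0.355, -0.001, -0.0]
ft_force: [-0.8, -1.1, 0.2]
grip_width: 0.0
grasp_force: 0.0
```

Run:
```python
from to import *
p=np.load('p.npy');u=np.array([-np.cos(p[3]),-np.sin(p[3])]);yaw=np.arctan2(u[1],u[0])
print(to([*(p[:2]+.084*u),.1045],yaw))
```

```text
(array([-0.002,  0.001,  0.001]), array([0.0121, 0.0002, 0.028 ]))
```

>>> move_tool([
  [0, 0, 0, 0.006, 0, 0.008, 0],
  [0, 0, 0, 0.010, 0, 0.017, 0],
  [0, 0, 0, 0.012, 0, 0.023, 0],
  [0, 0, 0, 0.012, 0, 0.027, 0],
  [0, 0, 0, 0.012, 0, 0.0295, 0],
  [0, 0, 0, 0.012, 0, 0.0295, 0],
  [0, 0, 0, 0.012, 0, 0.0295, 0],
  [0, 0, 0, 0.012, 0, 0.0295, 0],
])

```text
clock: 4.2
eef_pos: [0.5954, 0.0352, 0.1064]
tool_rot: [0.935, 0.355, 0.001, 0.001]
ft_force: [-2.6, -0.7, 9.1]
grip_width: 0.0001
grasp_force: 4.5
```

Run:
```python
from to import *
import cv2
im=np.hstack([cv2.resize(bot.camera('scene')[120:270,220:370],(400,400),interpolation=2),cv2.resize(bot.camera('side')[145:295,270:420],(400,400),interpolation=2)])
cv2.imwrite('pics/a2.png',im[:,:,::-1])
```

```text
(no output)
```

View pics/a2.png

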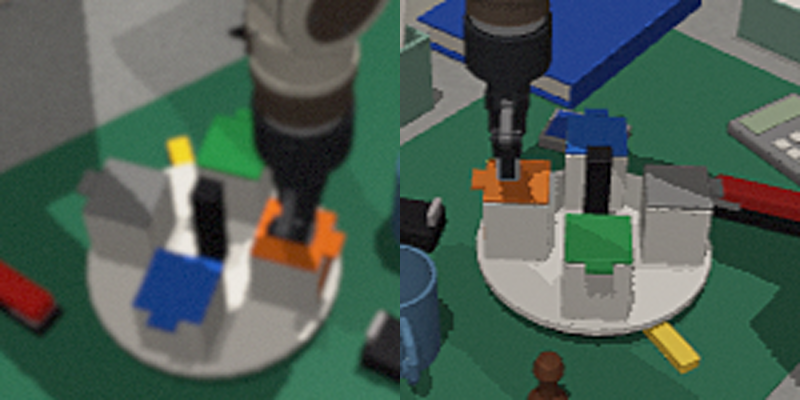

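The lid lies flat on the canister (about (300,230) in scene) and TCP z of 106.4 mm matches the closed lid top. The turntable hasn't moved. I'll lift and go over the post.

>>> move_tool([
  [0, 0, 0, 0, 0, -0.03, 0],
  [0, 0, 0, 0, 0, -0.08, 0.06],
  [0, 0, 0, -0.04, 0, -0.08, 0.06],
  [0, 0, 0, -0.084, 0, -0.08, 0.06],
  [0, 0, 0, -0.084, 0, -0.08, 0.06],
  [0, 0, 0, -0.084, 0, -0.08, 0.06],
])

```text
clock: 5.05
eef_pos: [0.5324, -0.02, 0.1846]
tool_rot: [0.935, 0.355, 0.001, 0.0]
ft_force: [0.8, -1.8, -0.4]
grip_width: 0.0598
grasp_force: 0.0
```

Run:
```python
from to import *
p=np.load('p.npy');u=np.array([-np.cos(p[3]),-np.sin(p[3])]);yaw=np.arctan2(u[1],u[0])
print(to([*p[:2],.113],yaw))
import cv2
X=bot.calibration('wrist');im=bot.camera('wrist')
for l in((0,0,.14),):
    q=X['mtx']@(X['R']@np.array([*p[:2],.14])+X['t']);print('post top expected px',q[:2]/q[2],X['mtx'][0,0]/q[2])
cv2.imwrite('pics/w1.png',im[:,:,::-1])
```

```text
(array([ 0.001, -0.001, -0.001]), array([-0.0003, -0.0009,  0.0716]))
post top expected px [317.82846357 221.35720246] 1466.7423687780736
```

View pics/w1.png

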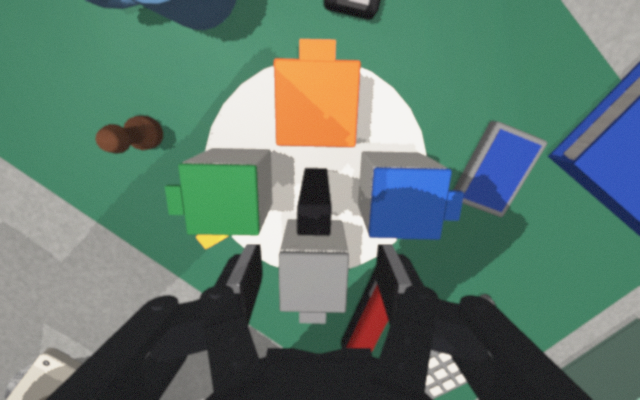

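Seen from the wrist, the post top is at about (314,217), within 3 mm of the fit. The canister edges are aligned with the image, so the yaw is right. I'll descend and grip.

>>> move_tool([
  [0, 0, 0, 0.001, -0.002, 0.03, 0.06],
  [0, 0, 0, 0.001, -0.002, 0.06, 0.06],
  [0, 0, 0, 0.001, -0.002, 0.07, 0.06],
  [0, 0, 0, 0.001, -0.002, 0.07, 0.04],
  [0, 0, 0, 0.001, -0.002, 0.07, 0],
  [0, 0, 0, 0.001, -0.002, 0.07, 0],
  [0, 0, 0, 0.001, -0.002, 0.07, 0],
  [0, 0, 0, 0.001, -0.002, 0.07, 0],
])

```text
clock: 6.1
eef_pos: [0.5313, -0.0164, 0.1157]
tool_rot: [0.935, 0.355, 0.001, -0.001]
ft_force: [-2.2, 3.4, 2.1]
grip_width: 0.0229
grasp_force: 63.6
```

```bash
python3 -c "
from to import *
print(bot.get_obs()['ft_torque'])"
```

```text
[ 0.92560664  0.70366939 -0.06163499]
```

>>> move_tool([
  [0, 0, -0.05, 0, 0, 0, 0],
  [0, 0, -0.15, 0, 0, 0, 0],
  [0, 0, -0.25, 0, 0, 0, 0],
  [0, 0, -0.35, 0, 0, 0, 0],
  [0, 0, -0.45, 0, 0, 0, 0],
  [0, 0, -0.55, 0, 0, 0, 0],
  [0, 0, -0.6, 0, 0, 0, 0],
  [0, 0, -0.6, 0, 0, 0, 0],
])

```text
clock: 7.1
eef_pos: [0.5305, -0.016, 0.1157]
tool_rot: [0.788, 0.616, 0.001, -0.002]
ft_force: [-5.0, 5.1, 4.4]
grip_width: 0.0232
grasp_force: 63.7
```

```bash
python3 -c "
from to import *
print(bot.get_obs()['ft_torque'],to([0,0,0],2.835)[0])"
```

```text
[1.14883333 1.16989942 0.01636577] [ 1.000e-03 -4.000e-03 -1.507e+00]
```

Forces are low, so I'll continue with the remaining 1.5 rad.

>>> move_tool([
  [0, 0, -0.08, 0, 0, 0, 0],
  [0, 0, -0.2, 0, 0, 0, 0],
  [0, 0, -0.32, 0, 0, 0, 0],
  [0, 0, -0.44, 0, 0, 0, 0],
  [0, 0, -0.56, 0, 0, 0, 0],
  [0, 0, -0.66, 0, 0, 0, 0],
  [0, 0, -0.74, 0, 0, 0, 0],
  [0, 0, -0.75, 0, 0, 0, 0],
])

```text
clock: 8.1
eef_pos: [0.5294, -0.0161, 0.1156]
tool_rot: [0.507, 0.862, 0.001, -0.002]
ft_force: [-7.5, 5.7, 7.2]
grip_width: 0.0229
grasp_force: 64.1
```

>>> move_tool([
  [0, 0, -0.08, 0, 0, 0, 0],
  [0, 0, -0.2, 0, 0, 0, 0],
  [0, 0, -0.32, 0, 0, 0, 0],
  [0, 0, -0.44, 0, 0, 0, 0],
  [0, 0, -0.56, 0, 0, 0, 0],
  [0, 0, -0.66, 0, 0, 0, 0],
  [0, 0, -0.74, 0, 0, 0, 0],
  [0, 0, -0.757, 0, 0, 0, 0],
  [0, 0, -0.757, 0, 0, 0, 0],
])

```text
clock: 9.22
eef_pos: [0.5287, -0.017, 0.1156]
tool_rot: [0.153, 0.988, 0.0, -0.002]
ft_force: [-9.6, 3.1, 7.0]
grip_width: 0.0229
grasp_force: 64.2
```

Run:
```python
from to import *
import cv2
print(bot.get_obs()['ft_torque'],to([0,0,0],2.835)[0])
im=np.hstack([cv2.resize(bot.camera('scene')[120:270,220:370],(400,400),interpolation=2),cv2.resize(bot.camera('side')[145:295,270:420],(400,400),interpolation=2)])
cv2.imwrite('pics/a3.png',im[:,:,::-1])
cv2.imwrite('pics/w3.png',bot.camera('wrist')[:,:,::-1])
```

```text
[0.42552564 1.93545622 0.09645249] [-0.    -0.004 -0.001]
```

View pics/a3.png

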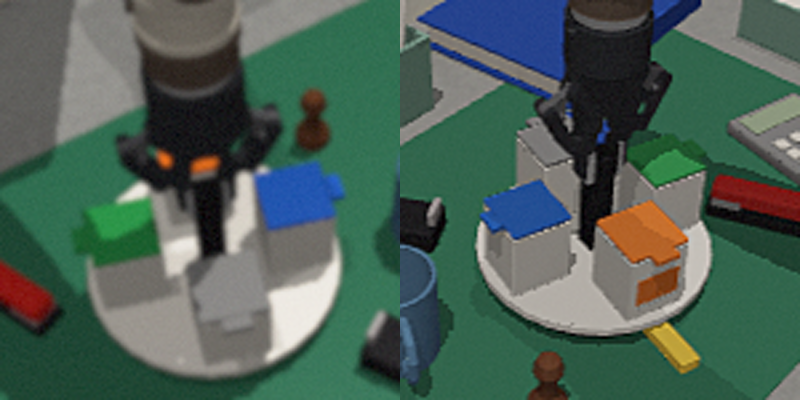

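View pics/w3.png

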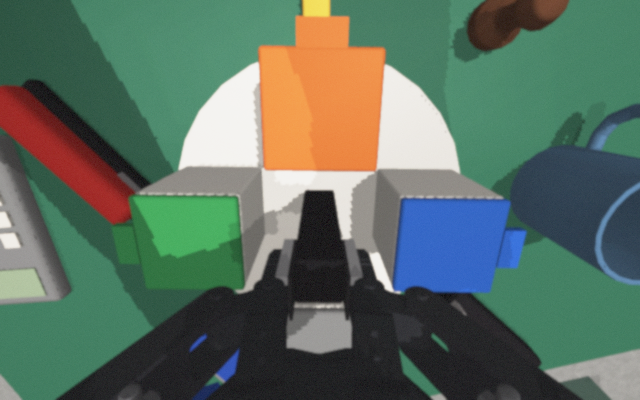

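The lid is shut, and the yellow pointer (columns 303–330, top of the wrist picture) lies just behind the orange tab (296–349, row 16). I'll check the angles numerically.

Run:
```python
from fit import *
c=bot.calibration('wrist');o=-c['R'].T@c['t']
def at(u,v,z):
    d=c['R'].T@np.linalg.solve(c['mtx'],[u,v,1]);return (o+d*(z-o[2])/d[2])
p=np.load('p.npy');print(p[:2],bot.get_obs()['eef_pos'])
A=at(316.5,2,.014)
B1,B2=at(322.5,16,.106),at((263+380)/2,170,.1065)
lid=(B1-B2)[:2]; ax=B2[:2]-lid/np.linalg.norm(lid)*.045
print(A,B1,B2,'axis',ax)
d=lambda v:np.arctan2(v[1],v[0])
for c0 in(ax,p[:2],bot.get_obs()['eef_pos'][:2],at(319,285,.14)[:2]): print(c0,'pointer',d(A[:2]-c0),'tab',d(B1[:2]-c0),'lid',d(lid),np.linalg.norm(A[:2]-c0))
```

```text
[ 0.53160201 -0.0195613 ] [ 0.52866529 -0.01703658  0.11565607]
[0.39001973 0.02550851 0.014     ] [0.41903112 0.01972854 0.106     ] [ 0.48632082 -0.00191303  0.1065    ] axis [ 0.52915974 -0.01569079]
[ 0.52915974 -0.01569079] pointer 2.853718011486006 tab 2.830422788992071 lid 2.830422788992071 0.14511142082578318
[ 0.53160201 -0.0195613 ] pointer 2.833405781099634 tab 2.8057883595954496 lid 2.830422788992071 0.14858273644216097
[ 0.52866529 -0.01703658] pointer 2.8438521250011326 tab 2.8180338916802365 lid 2.830422788992071 0.14502646162898358
[ 0.5302668  -0.01726082] pointer 2.8455943305962705 tab 2.8205639611971187 lid 2.830422788992071 0.14662351703512405
```

The two agree to within about 0.025 rad (about 3 mm; the limit is 12 mm) and the post is gripped with 64 N, so I'll hand it in.

>>> move_tool([
  [0, 0, -0.012, 0, 0, 0, 0],
  [0, 0, -0.012, 0, 0, 0, 0],
  [0, 0, -0.012, 0, 0, 0, 0],
  [0, 0, -0.012, 0, 0, 0, 0],
])

```text
clock: 9.88
eef_pos: [0.5286, -0.017, 0.1156]
tool_rot: [0.147, 0.989, 0.0, -0.002]
ft_force: [-9.7, 3.2, 7.5]
grip_width: 0.0235
grasp_force: 64.2
```

```bash
python3 -c "
from workcell import bot
print(bot.job_done())"
```

```text
the job is handed in; nothing more can be done
None
```

I closed the orange lid gently, turned its canister over the yellow pointer (about 2 mm off its line by my camera estimate, 12 mm allowed), and handed in at 9.9 s still gripping the post with 64 N; no verdict came back.

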